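# Show a trainee which flask to pour into which beaker

### The arm

A 7-joint arm with a two-finger parallel gripper is mounted at the origin on a cart in front of the work surface, level with it; the furniture and walls round the work are solid. World frame = base frame: x ahead of the robot, y to its left, z up, the work surface at z = 0. Lengths are in mm, angles in rad, forces in N, time in s.
With the tool pointing down it reaches from about 425 to 950 mm from the base axis. Payload 16.7 kg.
Tool frame: the origin (TCP) lies on the centre line of the jaws, within the pads' length; the fingertips stand 8 mm ahead of it and the grasp point (between the pads) lies 11 mm behind it; z points along the fingers, y is the line along which they close (so a half turn about z gives the same grasp; the last joint's range is limited). The gripper opens to 94 mm and grips with 3 to 60 N. Pads are 16 mm wide; open, the fingers measure 119 mm over their backs; the gripper's body (75 mm by 177 mm) begins 78 mm behind the grasp point.
Start: joints at [-1.48, 0.426, 0.074, 1.606, -0.034, 1.111, -0.067], TCP at [160.981, 655.485, 213.467] pointing down, gripper open.
Joint ranges: [-2.85, 2.85], [-0.5, 2.14], [-1.23, 1.37], [0.21, 2.46], [-1.02, 4.16], [0.16, 2.05], [-2.73, 2.73]. Speed limits (rad/s): [1.89, 1.89, 2.39, 2.39, 3.01, 3.01, 3.01].

### API

Orientations are given as a rotation vector (axis times angle).
In Python, from station import telemetry, imaging, order gives the robot as it stands.
- The arm moves only by the tool move_arm, never from a script. Its argument "deltas" is a list that holds one entry, the list of rows, each a list of 7 numbers: the shift along the tool's x, y, z in m, then the turn, a rotation vector about the tool's x, y, z in degrees, then the closure in counts, from 0 (fully open) to 255 (shut). A call has 1 to 12 rows; each row shifts and turns the commanded pose from where the row before left it, along the tool's axes as they then stand; what a row does not reach is not made up. A row lasts 1/10 s, in which the tool goes at most 50 mm and 8.59 degrees, less where a joint would pass 70% of its speed; a pose out of reach is approached as far as the arm can. A call is refused whole if a number of a shift passes 0.05 or a number of a turn 8.59, either way. A call with a gripper value outside its range is refused whole. The fingers move at their own pace and stop on an object; the grip force is fixed at half the most. Time passes only in rows, so rows that do not move let the fingers close. It gives the time, the measured TCP pose, the force, the opening and the grip force at its end, in the units of the state.
- telemetry.state(): the state, without advancing time (a new reading comes with each control period).
- imaging.camera(name): name is "scene" or "side" or "wrist"; returns a dict with "img" (384x512x3 uint8, red, green, blue), "vfov" (degrees; the focal length in pixels is half the picture's height over the tangent of half this angle, whatever the lens; pixels are square), "cx", "cy" (the principal point, pixels), "extrinsics" (4x4, takes a point from world to camera coordinates). Camera axes: x right, y up, looking along -z (the intrinsics and any distortion apply to the point x, -y, -z); pixel columns grow to the right and rows downward; lengths in mm; the calibration is good to about 2 mm. The wrist camera is an equidistant fisheye: a pixel r from the principal point sees the ray r / f radians off the axis. A picture is of the moment at which its call begins. There is no depth.
- order.sign_off(): hands the job in; it is judged then, once.
The state is a dict: "t": time; "joints": joint angles; "dq": joint speeds; "joint_torque": joint torques, N m; "tcp_pos": TCP position; "tool_rot": TCP orientation; "contact_force": force on the tool from outside, world axes, zero at the start; "moment": the same for the moment, N m; "width": finger opening in mm; "gripper_force": force on a finger pad.
Only numpy, scipy, OpenCV 4.12 (cv2) and the standard library are available. Lean on these libraries where they do the work, as an engineer would, in place of code of your own. Each camera call takes 0.05 s, during which the arm holds its last target. There are 200 camera calls.

### The job

Show a trainee a transfer by pointing: first point straight down at the mouth of the one conical flask that is shorter than the other three, keeping the fingertips two or three centimetres above it for two full seconds, then point in the same way for two seconds at the small open beaker that it is to be poured into. Touch nothing and point at nothing else, keeping the hand well up above everything as it moves across. Finish with the hand raised again, the fingertips at least 25 cm above the worktop.

Things in the scene. Friction and masses are not known exactly. Their poses are not given: they have to be found in the camera images.
- short_flask: the short conical flask: clear glass, 58 mm across the foot, 101 mm high (the other three are 116 mm), open neck about 28 mm wide on its axis; origin at the centre of its underside, z up the axis, stands upright on the worktop (z = 0), loose
- open_beaker: the small open beaker: clear glass, straight wide-mouthed tumbler with a spout, no lid, 48 mm across, 53 mm high, mouth centred on its axis; origin at the centre of its underside, z up the axis, stands upright on the worktop (z = 0), loose
- tall_flask_a: one of three equal clear glass conical flasks, 66 mm across the foot, 116 mm high, open neck about 28 mm wide; origin at the centre of its underside, z up the axis, stands upright on the worktop (z = 0), loose
- tall_flask_b: one of three equal clear glass conical flasks, 66 mm across the foot, 116 mm high, open neck about 28 mm wide; origin at the centre of its underside, z up the axis, stands upright on the worktop (z = 0), loose
- tall_flask_c: one of three equal clear glass conical flasks, 66 mm across the foot, 116 mm high, open neck about 28 mm wide; origin at the centre of its underside, z up the axis, stands upright on the worktop (z = 0), loose
- cup_a: closed white sample cup with a wide flat screw lid, 56 mm across the lid, 60 mm high; origin at the centre of its underside, z up the axis, stands upright on the worktop (z = 0), loose
- cup_b: closed white sample cup with a wide flat screw lid, 56 mm across the lid, 60 mm high; origin at the centre of its underside, z up the axis, stands upright on the worktop (z = 0), loose
- pot: closed white round tub with a flat lid, 52 mm across, 50 mm high; origin at the centre of its underside, z up the axis, stands upright on the worktop (z = 0), loose
Things that resemble listed ones, but are neither listed nor needed, are in the scene too. What is shaped like the tall_flask_a but blue or green is not meant.

How it is judged:
By the outcome, as a careful person would: the job done as asked, in the order asked, and still so for the second after the job is handed in, with the robot touching nothing.
It also fails if it takes over 48 s, if anything falls off the work surface, if the arm or the gripper's body presses on something with over 40 N, if the wrist force passes 120 N, or if a joint passes its speed limit or range.

## Working session

There is one attempt and no reset: what is moved stays moved. The work goes in short steps, Python scripts to look and compute and a tool call to move; the robot and the scene stay as the last step left them, time stands still between calls to the robot, and variables do not carry over. Pictures are saved under pics/ and viewed, at most 10 in all, crops included, and the job is handed in when it is done.

Besides the shell and the picture viewer there is one more tool, called as name([rows], argument=value, ...), one row to a line, values as JSON. move_arm: Moves the arm, as the interface text tells. Its arguments: {"type":"object","properties":{"deltas":{"type":"array"}},"required":["deltas"]}

```bash
mkdir -p pics; python3 - <<'E'
from station import telemetry, imaging
import cv2, numpy as np, pickle
s=telemetry.state(); print(s['t'],s['tcp_pos'],s['tool_rot'],s['width'])
d={}
for n in ['scene','side','wrist']:
    c=imaging.camera(n); d[n]=c
    print(n,c['vfov'],c['cx'],c['cy'],np.round(c['extrinsics'],3).tolist())
    cv2.imwrite(f'pics/{n}0.png',cv2.resize(c['img'][:,:,::-1],(768,576),interpolation=cv2.INTER_CUBIC))
pickle.dump(d,open('c0.pkl','wb'))
E
```

```text
0.0 [160.89570914 655.13503721 212.79162947] [-3.77359013e-01 -3.11878329e+00  1.89379049e-03] 93.91195732969102
scene 44.45248463338202 259.42364571636955 191.71425430311038 [[0.897, -0.442, 0.01, -425.349], [0.292, 0.611, 0.736, -200.624], [-0.331, -0.657, 0.677, -1369.089], [0.0, 0.0, 0.0, 1.0]]
side 42.9740034331781 251.43396278026202 192.04089470933272 [[0.935, -0.354, -0.01, -467.211], [0.311, 0.808, 0.5, -194.837], [-0.169, -0.471, 0.866, -1266.689], [0.0, 0.0, 0.0, 1.0]]
wrist 65.70646984690485 253.767161573302 193.39249239587988 [[0.238, 0.971, -0.001, -674.716], [-0.944, 0.231, -0.237, 24.561], [-0.23, 0.058, 0.972, -391.171], [0.0, 0.0, 0.0, 1.0]]
```

View pics/scene0.png

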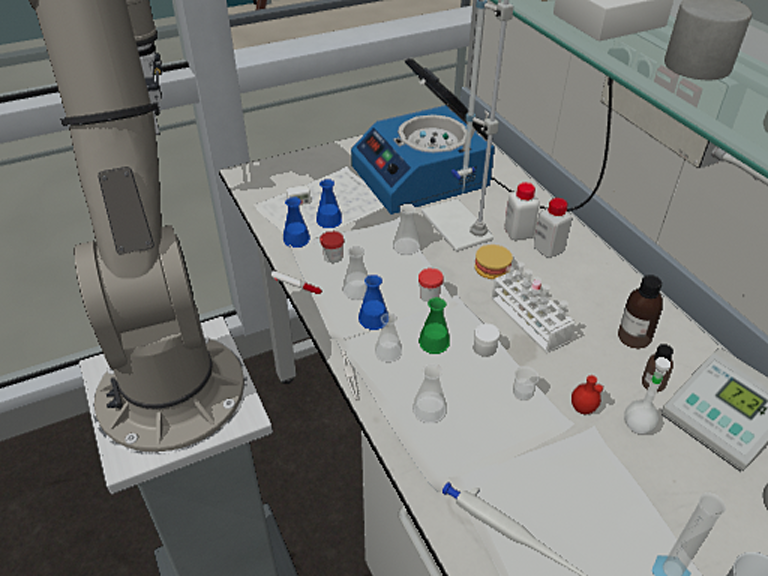

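View pics/side0.png

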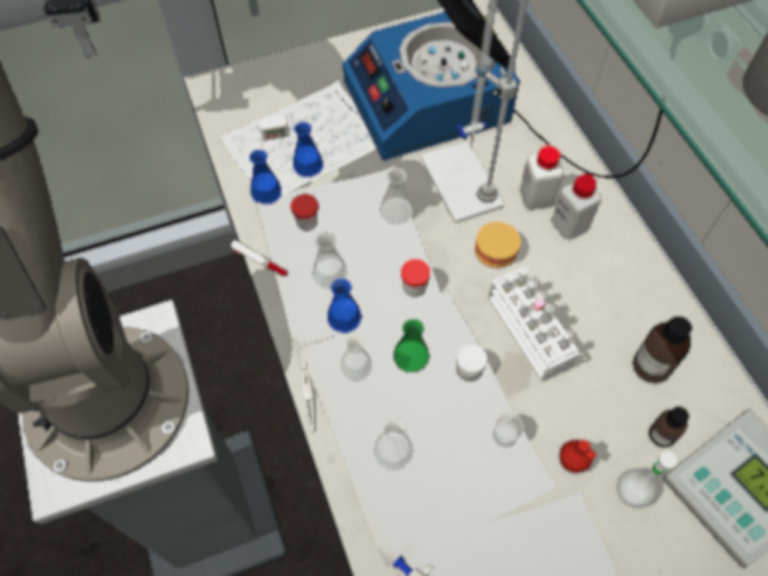

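View pics/wrist0.png

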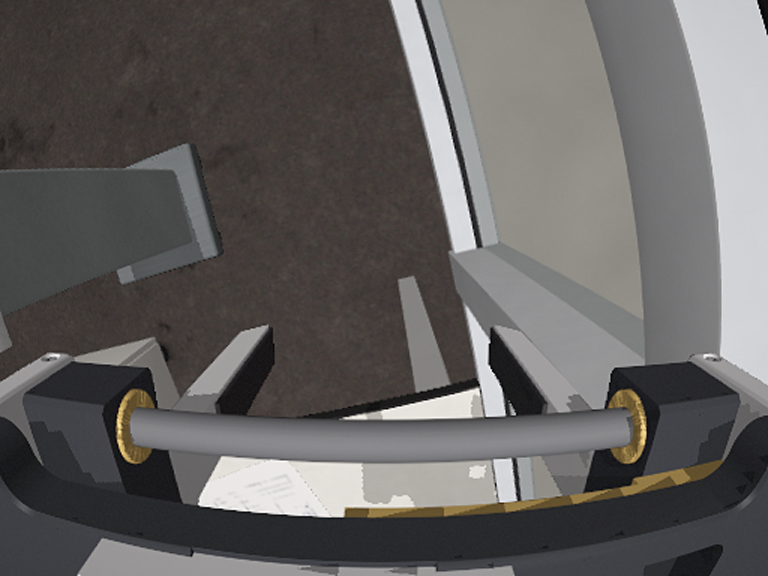

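The scene view (768x576) shows four clear flasks near (407,230), (356,273), (389,337) and (430,393), and the beaker at (525,382). In the side view the same flasks sit near (396,195), (327,260), (355,358) and (393,443), with the beaker at (508,428). The wrist view shows only floor and desk edge. I'll zoom in next.

```bash
python3 - <<'E'
import cv2, numpy as np, pickle
d=pickle.load(open('c0.pkl','rb'))
print({n:[k for k in d[n] if k not in('img',)] for n in d}, {n:[d[n][k] for k in d[n] if 'dist' in k] for n in d})
for n,(x0,y0,x1,y1) in {'scene':(220,130,370,290),'side':(195,105,360,320)}.items():
    z=3.7 if n=='scene' else 2.75
    im=d[n]['img'][y0:y1,x0:x1,::-1]
    lab=cv2.cvtColor(im,cv2.COLOR_BGR2LAB); lab[...,0]=cv2.createCLAHE(4,(4,4)).apply(lab[...,0]); im=cv2.cvtColor(lab,cv2.COLOR_LAB2BGR)
    im=cv2.resize(im,None,fx=z,fy=z,interpolation=cv2.INTER_CUBIC)
    for v in range(x0,x1,10):
        cv2.line(im,(int((v-x0+.5)*z),0),(int((v-x0+.5)*z),4 if v%50 else 14),(0,0,255),1)
        if v%20==0: cv2.putText(im,str(v),(int((v-x0)*z)-8,14),0,.33,(0,0,255),1)
    for v in range(y0,y1,10):
        cv2.line(im,(0,int((v-y0+.5)*z)),(6,int((v-y0+.5)*z)),(0,0,255),1)
        if v%20==0: cv2.putText(im,str(v),(8,int((v-y0+.5)*z)+4),0,.33,(0,0,255),1)
    print(im.shape); cv2.imwrite(f'pics/{n}1.png',im)
E
```

```text
{'scene': ['vfov', 'cx', 'cy', 'extrinsics'], 'side': ['vfov', 'cx', 'cy', 'extrinsics'], 'wrist': ['vfov', 'cx', 'cy', 'extrinsics']} {'scene': [], 'side': [], 'wrist': []}
(592, 555, 3)
(591, 454, 3)
```

View pics/scene1.png

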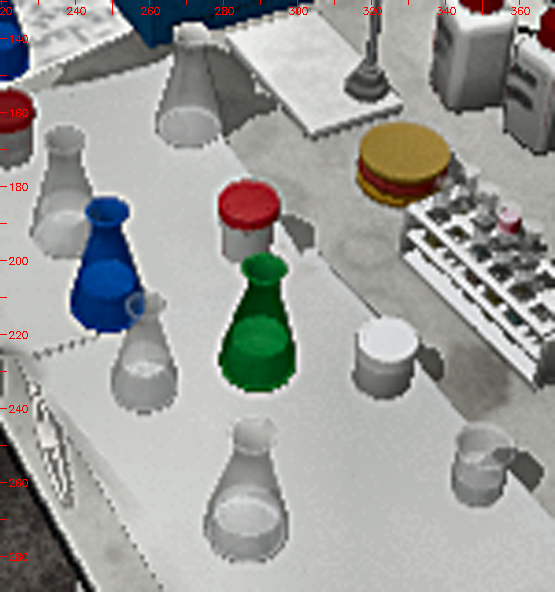

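View pics/side1.png

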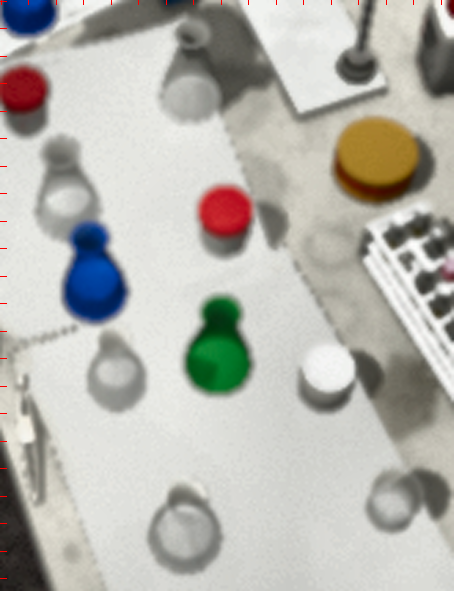

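The zooms show, in crop pixels, the third flask (scene foot centre about (145,385), mouth (144,305)) with the narrowest foot. It is the likely short one, with its beaker at (480,465). I'll check this with numbers.

```bash
cat > h.py <<'E'
import numpy as np,pickle
d=pickle.load(open('c0.pkl','rb'))
def ray(n,u,v):
    c=d[n]; E=c['extrinsics']; f=192/np.tan(np.radians(c['vfov']/2))
    R=E[:3,:3]; r=R.T@np.array([(u-c['cx'])/f,-(v-c['cy'])/f,-1]); return -R.T@E[:3,3],r/np.linalg.norm(r)
def hit(n,u,v,z):
    o,r=ray(n,u,v); return (o+r*(z-o[2])/r[2])[:2]
def ang(n,a,b,v): return np.arccos(ray(n,a,v)[1]@ray(n,b,v)[1])
E
python3 - <<'E'
from h import *
Z={'scene':(220,130,3.7),'side':(195,105,2.75)}
# crop px: foot left,right,bottom ; rim left,right,top
M={'scene':{'F1':(155,221,147,173,206,26),'F2':(30,97,258,48,84,125),'F3':(111,178,413,125,163,290),'F4':(204,288,562,233,276,416),'bk':(453,504,506,457,511,424)},
'side':{'F1':(160,221,122,175,210,15),'F2':(36,100,240,43,80,135),'F3':(87,146,411,97,130,330),'F4':(148,221,574,167,208,482),'bk':(366,421,533,371,424,467)}}
for n in M:
  x0,y0,k=Z[n]; X=lambda c:x0+c/k-.5; Y=lambda c:y0+c/k-.5
  for q,(fl,fr,fb,rl,rr,rt) in M[n].items():
    o,_=ray(n,0,0)
    for D,H,rd in ([(58,101,14),(66,116,14)] if q!='bk' else [(48,53,24)]):
      b=hit(n,X((fl+fr)/2),Y(fb),0); w=b-o[:2]; w/=np.linalg.norm(w); foot=b+w*D/2
      t=hit(n,X((rl+rr)/2),Y(rt),H); rim=t-w*rd
      dist=np.linalg.norm(np.r_[foot,10]-o); wid=dist*2*np.sin(ang(n,X(fl),X(fr),Y(fb-10))/2)
      print(n,q,H,'foot',foot.round(),'rim',rim.round(),'depth diff',((rim-foot)@w).round(1),'width',wid.round(1))
E
```

```text
scene F1 101 foot [616. 197.] rim [621. 212.] depth diff 15.7 width 64.4
scene F1 116 foot [618. 201.] rim [611. 194.] depth diff -9.1 width 64.5
scene F2 101 foot [441. 108.] rim [455. 126.] depth diff 22.0 width 60.8
scene F2 116 foot [443. 112.] rim [448. 109.] depth diff -0.4 width 60.9
scene F3 101 foot [427. -90.] rim [425. -91.] depth diff -1.5 width 55.6
scene F3 116 foot [429. -87.] rim [ 418. -104.] depth diff -20.7 width 55.7
scene F4 101 foot [ 433. -260.] rim [ 439. -246.] depth diff 15.2 width 64.2
scene F4 116 foot [ 435. -256.] rim [ 432. -257.] depth diff -2.1 width 64.3
scene bk 53 foot [ 624. -299.] rim [ 610. -300.] depth diff -10.5 width 39.5
side F1 101 foot [613. 194.] rim [621. 214.] depth diff 21.3 width 66.1
side F1 116 foot [615. 198.] rim [616. 203.] depth diff 4.9 width 66.2
side F2 101 foot [437. 104.] rim [448. 120.] depth diff 17.4 width 65.8
side F2 116 foot [438. 108.] rim [446. 110.] depth diff 3.0 width 65.9
side F3 101 foot [421. -91.] rim [423. -99.] depth diff -6.9 width 56.4
side F3 116 foot [422. -87.] rim [ 421. -106.] depth diff -18.3 width 56.5
side F4 101 foot [ 428. -262.] rim [ 431. -256.] depth diff 6.9 width 65.4
side F4 116 foot [ 430. -258.] rim [ 429. -261.] depth diff -2.5 width 65.4
side bk 53 foot [ 626. -306.] rim [ 605. -297.] depth diff -9.9 width 49.2
```

Flask 3 is the short one: it fits 101 mm with a foot about 56–58 mm wide, while the others fit 116 mm and about 66 mm. It stands at about (424,-91) and the beaker at about (615,-300). I'll raise the hand, close the fingers to make a pointer, and start across.

move_arm([
  [[0,0,-0.025,0,0,0,255],[0,0,-0.025,0,0,0,255],[0,0,-0.025,0,0,0,255],[0,0,-0.025,0,0,0,255],[-0.01,-0.009,0,0,0,0,255],[-0.021,-0.018,0,0,0,0,255],[-0.021,-0.018,0,0,0,0,255],[-0.021,-0.018,0,0,0,0,255],[-0.021,-0.018,0,0,0,0,255],[-0.021,-0.018,0,0,0,0,255],[-0.021,-0.018,0,0,0,0,255],[-0.021,-0.018,0,0,0,0,255]],
])

```text
t: 1.35
tcp_pos: [281.9, 485.3, 312.7]
tool_rot: [-0.378, -3.119, 0.001]
contact_force: [0.4, 1.2, 0.1]
width: 2.0
gripper_force: 0.0
```

move_arm([
  [[-0.02,-0.017,0,0,0,0,255],[-0.02,-0.017,0,0,0,0,255],[-0.02,-0.017,0,0,0,0,255],[-0.02,-0.017,0,0,0,0,255],[-0.02,-0.017,0,0,0,0,255],[-0.02,-0.017,0,0,0,0,255],[-0.02,-0.017,0,0,0,0,255],[-0.02,-0.017,0,0,0,0,255],[-0.02,-0.017,0,0,0,0,255],[-0.02,-0.017,0,0,0,0,255],[-0.02,-0.017,0,0,0,0,255],[0,0,0,0,0,0,255]],
])

```text
t: 2.55
tcp_pos: [451.8, 249.3, 313.0]
tool_rot: [0.385, 3.118, -0.001]
contact_force: [0.1, 0.1, -0.2]
width: 0.6
gripper_force: 0.0
```

move_arm([
  [[-0.0045,-0.028,0,0,0,0,255],[-0.0045,-0.028,0,0,0,0,255],[-0.0045,-0.028,0,0,0,0,255],[-0.0045,-0.028,0,0,0,0,255],[-0.0045,-0.028,0,0,0,0,255],[-0.0045,-0.028,0,0,0,0,255],[-0.0045,-0.028,0,0,0,0,255],[-0.0045,-0.028,0,0,0,0,255],[-0.0045,-0.028,0,0,0,0,255],[-0.0045,-0.028,0,0,0,0,255],[-0.0045,-0.028,0,0,0,0,255],[-0.0045,-0.028,0,0,0,0,255]],
])

```text
t: 3.75
tcp_pos: [421.9, -87.1, 313.0]
tool_rot: [-0.377, -3.119, -0.0]
contact_force: [1.0, -0.3, 0.9]
width: 0.6
gripper_force: 0.0
```

```bash
cat >> h.py <<'E'
def fproj(c,p):
    E=c['extrinsics']; f=192/np.tan(np.radians(c['vfov']/2)); q=E[:3,:3]@np.array(p,float)+E[:3,3]
    x,y,z=q[0],-q[1],-q[2]; s=np.hypot(x,y); th=np.arctan2(s,z); return c['cx']+f*th*x/s, c['cy']+f*th*y/s
def fhit(c,u,v,z):
    E=c['extrinsics']; f=192/np.tan(np.radians(c['vfov']/2)); a,b=u-c['cx'],v-c['cy']; r=np.hypot(a,b); th=r/f
    k=E[:3,:3].T@np.array([np.sin(th)*a/r,-np.sin(th)*b/r,-np.cos(th)]); o=-E[:3,:3].T@E[:3,3]; return (o+k*(z-o[2])/k[2])[:2]
E
python3 - <<'E'
from station import telemetry, imaging
from h import *
import cv2
c=imaging.camera('wrist'); pickle.dump(c,open('w1.pkl','wb')); s=telemetry.state(); print(s['t'],s['tcp_pos'],s['joints'])
for p in [(424,-91,0),(424,-91,101),(616,-300,0),(616,-300,53),(435,-257,116)]: print(p,np.round(fproj(c,p),1)*1.5)
cv2.imwrite('pics/w1.png',cv2.resize(c['img'][:,:,::-1],(768,576),interpolation=cv2.INTER_CUBIC))
E
```

```text
3.8 [421.39670483 -91.17703589 313.13946929] [-0.70976643 -0.15371476  0.7034601   2.01563985  0.10455646  1.24526453
  1.28089203]
(424, -91, 0) [377.25 249.3 ]
(424, -91, 101) [376.35 266.1 ]
(616, -300, 0) [256.65 432.3 ]
(616, -300, 53) [246.15 454.8 ]
(435, -257, 116) [204.   324.15]
```

View pics/w1.png

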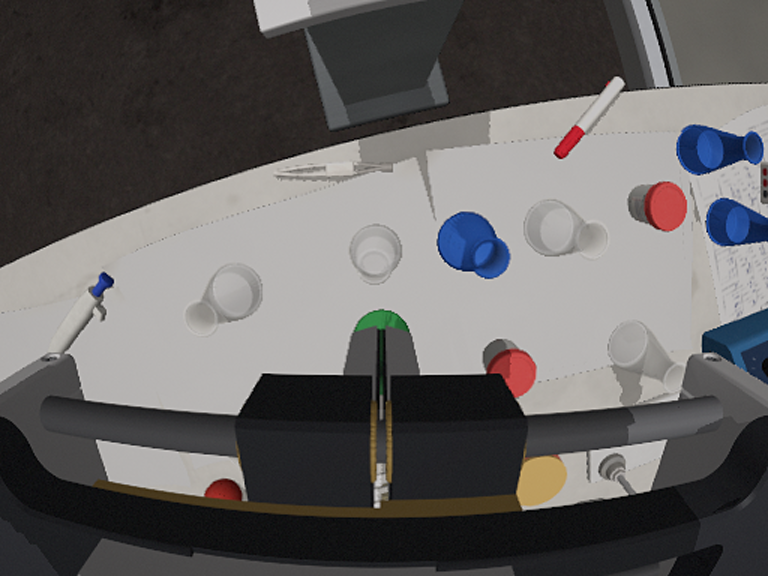

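The wrist view (768x576) shows the short flask's foot at about (376,252) and its mouth at (375,266). The prediction was (377,249) and (376,266), so (424,-92) is confirmed. I'll go down to 25 mm above the mouth.

move_arm([
  [[-0.003,0,0.01,0,0,0,255],[0,0,0.02,0,0,0,255],[0,0,0.02,0,0,0,255],[0,0,0.02,0,0,0,255],[0,0,0.02,0,0,0,255],[0,0,0.02,0,0,0,255],[0,0,0.02,0,0,0,255],[0,0,0.02,0,0,0,255],[0,0,0.015,0,0,0,255],[0,0,0.009,0,0,0,255],[0,0,0.005,0,0,0,255],[0,0,0,0,0,0,255]],
])

```text
t: 5.0
tcp_pos: [425.2, -86.8, 134.0]
tool_rot: [-0.377, -3.118, 0.001]
contact_force: [-0.0, 0.1, 0.9]
width: 0.5
gripper_force: 0.0
```

```bash
python3 - <<'E'
from station import telemetry, imaging
from h import *
import cv2
w=imaging.camera('wrist'); s=telemetry.state(); print(s['tcp_pos'],s['tool_rot'],s['joints'],s['contact_force'])
c=imaging.camera('scene')
print(np.array(fproj(w,(424,-92,101))))
a=cv2.resize(w['img'][130:250,170:350,::-1],(396,264),interpolation=cv2.INTER_CUBIC)
b=cv2.resize(c['img'][130:290,180:330,::-1],(396,422),interpolation=cv2.INTER_CUBIC)
im=np.zeros((422,796,3),np.uint8); im[:264,:396]=a; im[:,400:]=b
cv2.imwrite('pics/p1.png',im)
E
```

```text
[425.51085458 -86.89345633 134.48802938] [-3.77201059e-01 -3.11861490e+00  4.07744195e-04] [-0.65120716  0.15570466  0.78109478  2.236336   -0.15238298  0.80031573
  1.56044844] [-0.33684294 -0.32028112  0.58051987]
[245.89248457 218.73968784]
```

View pics/p1.png

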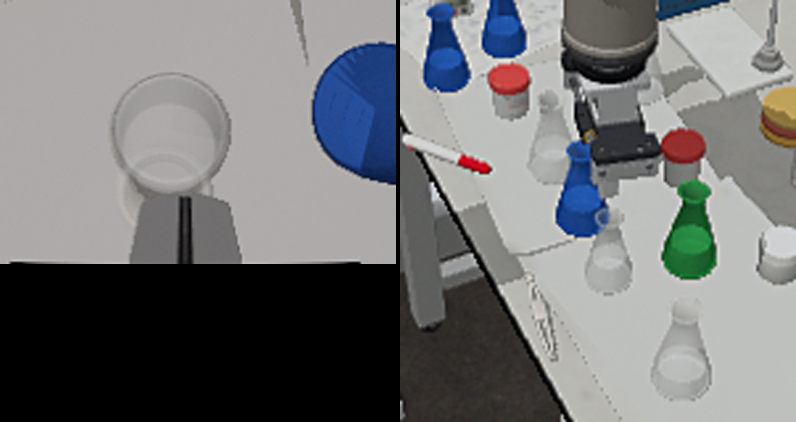

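The wrist crop shows the mouth ring centred at about (167,197), with the fingertips about 5 mm to the right. The scene crop shows the fingers just above the flask, touching nothing. I'll shift -5 mm in y and hold.

move_arm([
  [[0,-0.005,0,0,0,0,255],[0,0,0,0,0,0,255],[0,0,0,0,0,0,255],[0,0,0,0,0,0,255],[0,0,0,0,0,0,255],[0,0,0,0,0,0,255],[0,0,0,0,0,0,255],[0,0,0,0,0,0,255],[0,0,0,0,0,0,255],[0,0,0,0,0,0,255],[0,0,0,0,0,0,255],[0,0,0,0,0,0,255]],
])

```text
t: 6.3
tcp_pos: [424.3, -91.9, 134.5]
tool_rot: [-0.377, -3.119, 0.0]
contact_force: [-0.9, -0.6, -0.9]
width: 0.4
gripper_force: 0.0
```

move_arm([
  [[0,0,0,0,0,0,255],[0,0,0,0,0,0,255],[0,0,0,0,0,0,255],[0,0,0,0,0,0,255],[0,0,0,0,0,0,255],[0,0,0,0,0,0,255],[0,0,0,0,0,0,255],[0,0,0,0,0,0,255],[0,0,0,0,0,0,255],[0,0,0,0,0,0,255],[0,0,0,0,0,0,255],[0,0,0,0,0,0,255]],
])

```text
t: 7.5
tcp_pos: [424.3, -91.9, 134.5]
tool_rot: [0.377, 3.119, -0.0]
contact_force: [-0.1, -0.3, 0.2]
width: 0.6
gripper_force: 0.0
```

move_arm([
  [[0,0,0,0,0,0,255],[0,0,0,0,0,0,255],[0,0,0,0,0,0,255],[0,0,-0.01,0,0,0,255],[0,0,-0.025,0,0,0,255],[0,0,-0.025,0,0,0,255],[0,0,-0.025,0,0,0,255],[0,0,-0.025,0,0,0,255],[0,0,-0.025,0,0,0,255],[0,0,-0.025,0,0,0,255],[0,0,-0.02,0,0,0,255],[0,0,0,0,0,0,255]],
])

```text
t: 8.7
tcp_pos: [425.3, -92.3, 317.3]
tool_rot: [0.378, 3.115, 0.002]
contact_force: [-0.4, -0.2, -0.3]
width: 0.6
gripper_force: 0.0
```

move_arm([
  [[-0.021,-0.014,0,0,0,0,255],[-0.022,-0.015,0,0,0,0,255],[-0.022,-0.015,0,0,0,0,255],[-0.022,-0.015,0,0,0,0,255],[-0.022,-0.015,0,0,0,0,255],[-0.022,-0.014,0,0,0,0,255],[-0.022,-0.014,0,0,0,0,255],[-0.022,-0.014,0,0,0,0,255],[-0.022,-0.014,0,0,0,0,255],[-0.02,-0.014,0,0,0,0,255],[-0.018,-0.012,0,0,0,0,255],[0,0,0,0,0,0,255]],
])

```text
t: 9.9
tcp_pos: [615.6, -301.4, 313.6]
tool_rot: [-0.38, -3.117, 0.003]
contact_force: [-0.8, 0.6, -0.6]
width: 0.4
gripper_force: 0.0
```

```bash
python3 - <<'E'
from station import telemetry, imaging
from h import *
import cv2
c=imaging.camera('wrist'); pickle.dump(c,open('w2.pkl','wb')); s=telemetry.state(); print(s['t'],s['tcp_pos'],s['joints'])
for p in [(616,-300,0),(616,-300,53)]: print(p,(np.round(fproj(c,p),1)-[180,90])*3.5)
im=cv2.resize(c['img'][90:230,180:340,::-1],None,fx=3.5,fy=3.5,interpolation=cv2.INTER_CUBIC)
cv2.imwrite('pics/w2.png',im)
E
```

```text
9.95 [ 614.97111215 -300.51691826  313.80634587] [-0.2288793   0.4958632   0.88597009  1.49146757 -0.38627689  1.33910641
  2.01518871]
(616, -300, 0) [261.8  260.75]
(616, -300, 53) [262.15 278.6 ]
```

View pics/w2.png

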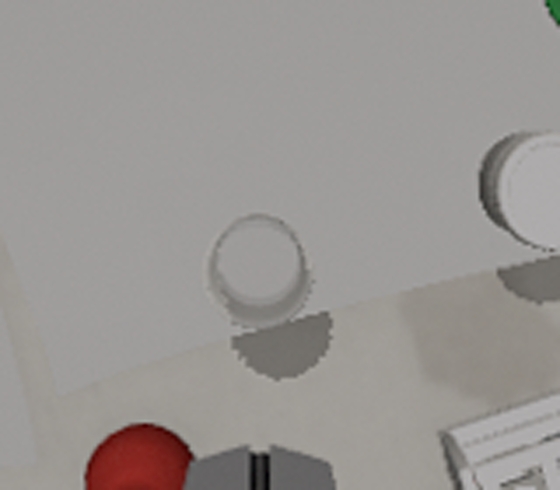

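The wrist crop shows the open beaker with its base at about (259,260) and its rim centred at about (260,275). The prediction was (262,261) and (262,279), so I'll compute a small correction.

```bash
python3 - <<'E'
from h import *
c=pickle.load(open('w2.pkl','rb'))
q=lambda x,y:(x/3.5+180,y/3.5+90)
print('rim',fhit(c,*q(260,275),53),'foot',fhit(c,*q(259,260),0),'rim width',np.linalg.norm(fhit(c,*q(208,275),53)-fhit(c,*q(312,275),53)))
E
```

```text
rim [ 614.36082742 -300.4927825 ] foot [ 615.27457964 -301.23975688] rim width 43.760099862343445
```

The target is (615,-301), and the hand is already over it. I'll go down 228 mm.

move_arm([
  [[0,0,0.015,0,0,0,255],[0,0,0.023,0,0,0,255],[0,0,0.023,0,0,0,255],[0,0,0.023,0,0,0,255],[0,0,0.023,0,0,0,255],[0,0,0.023,0,0,0,255],[0,0,0.023,0,0,0,255],[0,0,0.023,0,0,0,255],[0,0,0.023,0,0,0,255],[0,0,0.015,0,0,0,255],[0,0,0.01,0,0,0,255],[0,0,0.004,0,0,0,255]],
])

```text
t: 11.15
tcp_pos: [614.9, -299.0, 85.8]
tool_rot: [-0.377, -3.118, -0.0]
contact_force: [0.3, -0.2, 0.6]
width: 0.2
gripper_force: 0.0
```

move_arm([
  [[0,0,0,0,0,0,255],[0,0,0,0,0,0,255]],
])

```text
t: 11.35
tcp_pos: [615.6, -299.7, 87.3]
tool_rot: [0.377, 3.118, -0.001]
contact_force: [0.3, -0.3, -0.4]
width: 0.3
gripper_force: 0.0
```

Within 1.5 mm; hold.

move_arm([
  [[0,-0.001,0.001,0,0,0,255],[0,0,0,0,0,0,255],[0,0,0,0,0,0,255],[0,0,0,0,0,0,255],[0,0,0,0,0,0,255],[0,0,0,0,0,0,255],[0,0,0,0,0,0,255],[0,0,0,0,0,0,255],[0,0,0,0,0,0,255],[0,0,0,0,0,0,255],[0,0,0,0,0,0,255],[0,0,0,0,0,0,255]],
])

```text
t: 12.55
tcp_pos: [615.1, -300.4, 85.5]
tool_rot: [-0.377, -3.119, 0.0]
contact_force: [0.1, -0.6, 0.5]
width: 0.5
gripper_force: 0.0
```

move_arm([
  [[0,0,0,0,0,0,255],[0,0,0,0,0,0,255],[0,0,0,0,0,0,255],[0,0,0,0,0,0,255],[0,0,0,0,0,0,255],[0,0,0,0,0,0,255],[0,0,0,0,0,0,255],[0,0,0,0,0,0,255],[0,0,0,0,0,0,255],[0,0,0,0,0,0,255],[0,0,0,0,0,0,255],[0,0,0,0,0,0,255]],
])

```text
t: 13.75
tcp_pos: [615.0, -300.5, 85.5]
tool_rot: [-0.378, -3.119, 0.0]
contact_force: [0.4, -0.4, 0.0]
width: 0.5
gripper_force: 0.0
```

move_arm([
  [[0,0,0,0,0,0,255],[0,0,-0.01,0,0,0,255],[0,0,-0.025,0,0,0,255],[0,0,-0.025,0,0,0,255],[0,0,-0.025,0,0,0,255],[0,0,-0.025,0,0,0,255],[0,0,-0.025,0,0,0,255],[0,0,-0.025,0,0,0,255],[0,0,-0.025,0,0,0,255],[0,0,-0.025,0,0,0,255],[0,0,-0.02,0,0,0,255],[0,0,-0.01,0,0,0,255]],
])

```text
t: 14.95
tcp_pos: [615.2, -301.0, 328.0]
tool_rot: [0.378, 3.116, -0.001]
contact_force: [-0.8, 0.2, 0.1]
width: 0.5
gripper_force: 0.0
```

move_arm([
  [[0,0,0,0,0,0,255],[0,0,0,0,0,0,255],[0,0,0,0,0,0,255],[0,0,0,0,0,0,255],[0,0,0,0,0,0,255]],
])

```text
t: 15.45
tcp_pos: [614.9, -300.4, 324.9]
tool_rot: [-0.378, -3.118, 0.0]
contact_force: [-0.1, 0.0, -0.1]
width: 0.6
gripper_force: 0.0
```

```bash
python3 -c "
from station import order; print(order.sign_off())"
```

```text
the job is handed in; nothing more can be done
None
```

The hand pointed at the short flask and then the open beaker, each for over two seconds with the fingertips about 25 mm above the mouth, and no contact showed in the force readings; the job is handed in with the fingertips about 317 mm above the worktop.

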